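Take the vent cover off the wheel's control box

ROBOT

A 6-joint arm with a two-finger parallel gripper is mounted at the origin on the work surface. World frame = base frame: x ahead of the robot, y to its left, z up, the work surface at z = 0. Lengths are in mm, angles in rad, forces in N, time in s.
With the tool pointing down it reaches from about 275 to 1000 mm from the base axis. Payload 8.4 kg.
Tool frame: the origin (TCP) lies at the very end of the fingers, on their centre line; the grasp point (between the pads) lies 19 mm behind it; z points along the fingers, y is the line along which they close (so a half turn about z gives the same grasp; the last joint's range is limited). The gripper opens to 85 mm and grips with 20 to 120 N. Pads are 22 mm wide; open, the fingers measure 114 mm over their backs; the gripper's body (76 mm by 85 mm) begins 54 mm behind the grasp point. The pads swing forward as they close: fully open they stand 13 mm farther back than shut.
Start: joints at [1.193, 0.353, 1.633, -0, 1.155, -0.002], TCP at [229.384, 581.387, 231.281] pointing down, gripper open.
Joint ranges: [-2.63, 2.63], [-0.92, 2.1], [0.06, 2.66], [-1.3, 4.44], [0, 2.69], [-3.02, 3.02]. Speed limits (rad/s): [2.22, 2.22, 2.79, 3.14, 3.14, 3.14].

INTERFACE

Orientations are given as [roll, pitch, yaw] about the fixed x, y, z axes, in that order (R = Rz(yaw) Ry(pitch) Rx(roll)).
In Python, from rig import sensors, grab_frame, camera_params, order gives the robot as it stands. The module is installed in compiled form; this text tells all that it offers.
- The arm moves only by the tool move_arm, never from a script. Its argument "motion" is a list of rows, each a list of 7 numbers: the turn, a rotation vector about the tool's x, y, z in normalised numbers (1 is 2 pi rad), then the shift along the tool's x, y, z in a scale on which 1.0 is 1 m, then the finger opening in m, from 0 to 0.0854. A call has 1 to 8 rows; each row is the pose to reach, as a shift and turn from the pose commanded when the call began, along the tool's axes at that moment; what a row does not reach only later rows make up. A row lasts 1/8 s, in which the tool goes at most 62.5 mm and 10.7 degrees, less where a joint would pass 70% of its speed; a pose out of reach is approached as far as the arm can. No shift or turn number may pass 1 either way. A call with a gripper value outside its range is refused whole. The fingers move at their own pace and stop on an object; "grip_force" is the grip in N (left out, the last holds). Time passes only in rows, so rows that repeat a pose let the fingers close. It gives the time, the measured TCP pose, the force, the opening and the grip force at its end, in the units of the state.
- sensors.sense(): the state, without advancing time (a new reading comes with each control period).
- grab_frame(name): name is "scene" or "side" or "wrist"; returns (picture, depth): 400x640x3 uint8, red, green, blue; 400x640 float32, mm along the optical axis (not along the pixel's ray), 0 where there is no reading.
- camera_params(name): a dict with "camera_matrix" (3x3 intrinsics, pixels), "world_from_camera" (4x4, takes a point from camera to world coordinates). Camera axes: x right, y down, z forward; pixel columns grow to the right and rows downward; lengths in mm; the calibration is good to about 2 mm. A picture is of the moment at which its call begins: read the wrist's pose just before it. camera_params takes no time and is no camera call; for the wrist camera it gives the pose at the moment of the call.
- order.sign_off(): hands the job in; it is judged then, once.
The state is a dict: "clock": time; "qpos": joint angles; "qvel": joint speeds; "joint_efforts": joint torques, N m; "eef_pos": TCP position; "tcp_rot": TCP orientation; "contact_force": force on the tool from outside, world axes, zero at the start; "wrist_torque": the same for the moment, N m; "opening": opening from 0.0 (shut) to 1.0 (fully open); "grasp_force": force on a finger pad.
Only numpy, scipy, OpenCV 4.12 (cv2) and the standard library are available. Lean on these libraries where they do the work, as an engineer would, in place of code of your own. Each camera call takes 0.05 s, during which the arm holds its last target. There are 200 camera calls.

TASK

The dust filter in the wheel's control box needs cleaning: press the orange release tab inward, firmly but without forcing it, until the white vent cover springs up, then take the cover by its blue rib and pivot it well up (about 30 degrees) about its tucked-in edge before drawing it out of its frame. Lay the cover gently, rib up and flat, in the middle of the cork mat and let go of it. Leave the box's tab free and everything else on the bench where it is.

Things in the scene. Friction and masses are not known exactly. Their poses are not given: they have to be found in the camera images.
- housing: grey control box, fixed, 210 (x) x 150 (y) x 80 mm high; origin under its centre, x points from the cover's tucked-in edge (robot's side) to the tab. Its top has a 136 x 110 mm recess, 40 mm deep, that holds the cover over a green filter pad; the rims round it are level at 80 mm. The deck on the tab's side runs from x = 68.5 to 105 mm.
- tab (a joint): travel of the orange tab, 0 = out, 0.012 m = at its stop; it goes to the housing's -x, the box's middle. A spring pushes back, 3 N at rest to 8 N at the stop, plus about 2 N of latch friction until the cover is free. The latch lets go somewhere between 3 and 9 mm; let go, the tab springs back without catching the cover again. Over 45 N breaks it.
- tab_face (a point): middle of the face to press, the outer (+x) face of the tab: an upright plate 44 wide (y), 10 thick (x), 35 mm high on the deck past the cover's far edge. The point is at housing x = 95, z = 100 mm, 15 mm below the tab's top, and moves with the tab. Press along the housing's -x. Behind the tab the deck goes on 10 mm, then the box ends.
- cover: white vent cover, 130 (x) x 104 (y) x 57 mm over its rib, 0.15 to 0.29 kg; origin at its underside's centre (foot of its 20 mm skirts), x to the latch edge, z up. Plate top 25 mm above the origin. Shut, it lies 50 mm above the housing's origin, axes as the housing's. Unlatched, a plunger holds it about 0.19 rad tilted, latch edge up 20 mm (turned about -y).
- cover_grip (a point): grasp point in the cover's blue rib, at x = 30, z = 50 mm in the cover. The rib is a bar 60 long (x), 14 thick (y) and 32 mm high on the plate, its top 7 mm above this point; pinch it across its thickness (along y). The plate is 25 mm below this point. Its frame is the cover's.
- cover_tongue (a point): middle of the cover's tongue, a 4 mm thick lip along the whole edge away from the latch, at x = -60, z = 22 mm in the cover; it is tucked 11 mm deep under the housing's blue frame lip. Its frame is the cover's.
- housing_lip (a point): the tongue's middle when shut, under the blue lip: housing x = -60, z = 72 mm. The cover turns about the lip's edge at x = -53, z = 72 mm, along y. The lip's underside is 75.5 mm high, 1.5 mm of play. The cover can turn 0.7 rad there; past 0.35 rad it slides out along its own +x by 11 mm or more, clear of the frame.
- mat: cork mat, fixed, 200 (x) x 170 (y) x 4 mm thick, where the cover goes; origin at the centre of its underside, top 4 mm above the bench.
- rib: hard orange silicone rib lying flat, 100 x 50 x 8 mm; origin at the centre of its underside. Leave alone.
- pin_tool: steel pin tool lying along its x, 155 mm long, 14 mm wide, 12 mm high; origin under its handle's middle. Leave alone.
- paddle: teak paddle lying along its x, 260 long, 60 wide, 10 mm thick, blade to +x; origin at the underside near the neck. Leave alone.
- jar: blue ceramic jar with a white hinged lid, 96 mm across, 100 mm high; origin under its centre. Leave alone.
- banding_wheel: aluminium banding wheel, 170 mm across, 60 mm high; origin under its centre. Leave alone.
- bowl: terracotta bowl, 120 mm across, 55 mm high; origin under its centre. Leave alone.
Mind the look-alikes: they are no part of the job. What is shaped like the cover but green or turquoise is not meant.

How it is judged:
By the outcome, as a careful person would: the job done as asked, in the order asked, and still so for the second after the job is handed in, with the robot touching nothing.
It also fails if it takes over 59 s, if anything falls off the work surface, if the arm or the gripper's body presses on something with over 40 N, if the wrist force passes 120 N, or if a joint passes its speed limit or range.

## Working session

There is one attempt and no reset: what is moved stays moved. The work goes in short steps, Python scripts to look and compute and a tool call to move; the robot and the scene stay as the last step left them, time stands still between calls to the robot, and variables do not carry over. Pictures are saved under pics/ and viewed, at most 10 in all, crops included, and the job is handed in when it is done.

Besides the shell and the picture viewer there is one more tool, called after "Request:" as name(argument=value, ...) on one line, values as JSON. move_arm: Moves the arm, as the interface text tells. Its arguments: {"type":"object","properties":{"motion":{"type":"array","items":{"type":"array","items":{"type":"number"}}},"grip_force":{"type":"number"}},"required":["motion"]}

```bash
mkdir -p pics; cat > h.py <<'E'
import numpy as np, cv2
from rig import sensors, grab_frame, camera_params, order
def snap(n,f=None):
    p=camera_params(n); im,d=grab_frame(n)
    if f: cv2.imwrite('pics/'+f,im[:,:,::-1]); np.savez('pics/'+f[:-4],im=im,d=d,K=p["camera_matrix"],T=p["world_from_camera"])
    return im,d,np.array(p["camera_matrix"]),np.array(p["world_from_camera"])
def load(f):
    z=np.load('pics/'+f+'.npz'); return z['im'],z['d'],z['K'],z['T']
def cloud(d,K,T):
    v,u=np.mgrid[:d.shape[0],:d.shape[1]]
    P=np.stack([(u-K[0,2])/K[0,0]*d,(v-K[1,2])/K[1,1]*d,d],-1)
    return P@T[:3,:3].T+T[:3,3]
def ray(u,v,z,K,T):
    r=T[:3,:3]@np.linalg.inv(K)@[u,v,1]; return T[:3,3]+r*(z-T[2,3])/r[2]
E
python3 - <<'E'
from h import *
for n in("scene","side","wrist"):
    im,d,K,T=snap(n,n+'0.png'); print(n,K[0,0],T.round(3).tolist(),(d>0).mean())
s=sensors.sense();print(s)
E
```

```text
scene 388.93106383730697 [[-0.748, 0.561, -0.355, 988.711], [0.664, 0.624, -0.412, 537.656], [-0.01, -0.543, -0.839, 1199.87], [0.0, 0.0, 0.0, 1.0]] 0.99605078125
side 418.0634099434649 [[0.905, -0.288, 0.313, 192.168], [-0.424, -0.647, 0.633, -675.05], [0.021, -0.706, -0.708, 857.693], [0.0, 0.0, 0.0, 1.0]] 0.9959453125
wrist 288.64792803533373 [[0.368, 0.878, 0.305, 150.683], [0.93, -0.347, -0.122, 610.681], [-0.001, 0.328, -0.945, 373.128], [0.0, 0.0, 0.0, 1.0]] 0.9960703125
{'clock': 0.15, 'qpos': array([ 1.19262626e+00,  3.53520914e-01,  1.63394709e+00, -4.15381568e-05,
        1.15522184e+00, -2.40363123e-03]), 'qvel': array([ 0.0002441 , -0.00162565, -0.00181329,  0.00016399, -0.00047824,
       -0.00074888]), 'joint_efforts': array([ 3.32515338e-04, -6.05638504e+01, -3.42342281e+01, -6.27955842e-05,
        6.02368527e-03, -1.47378046e-06]), 'eef_pos': array([229.24578432, 581.04764932, 230.72118993]), 'tcp_rot': array([-3.14049537e+00,  3.53468445e-05,  2.76584303e+00]), 'contact_force': array([-1.10017018,  0.35102945,  0.13203223]), 'wrist_torque': array([ 0.01573782,  0.03246868, -0.00554814]), 'grasp_force': 0.0, 'opening': 0.999135227676563}
```

View pics/scene0.png

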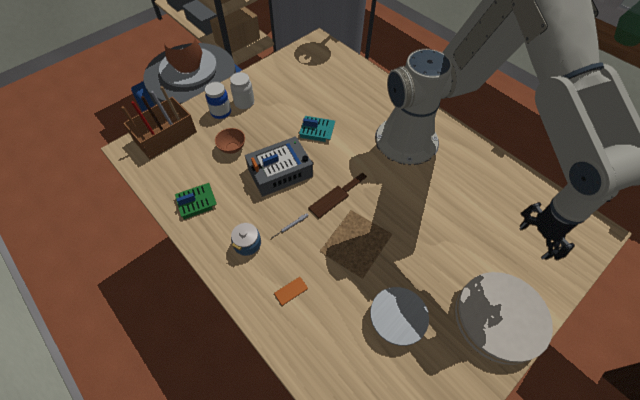

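View pics/side0.png

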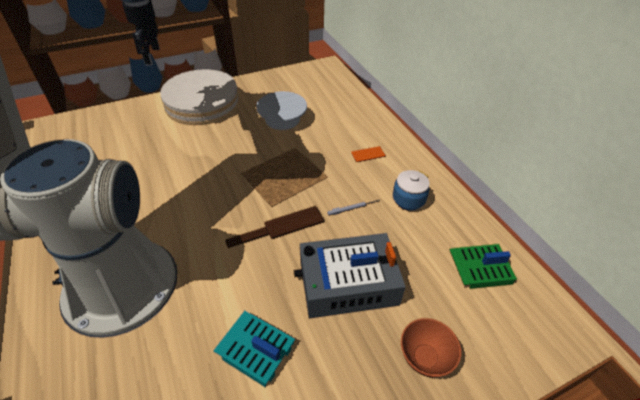

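Candidates for the cover: the white one in the grey box (scene 278,160; side 355,265), the green one (scene 195,200; side 483,265) and the turquoise one (scene 317,128; side 255,347). I choose the white one in the box. For the orange tab, it is the one at side 391,254, not the orange silicone rib at side 368,154. Next I measure and check with a crop.

```bash
python3 - <<'E'
from h import *
for n in("side0","scene0"):
    im,d,K,T=load(n); P=cloud(d,K,T); hsv=cv2.cvtColor(im,cv2.COLOR_RGB2HSV)
    z=P[...,2]; x=P[...,0];y=P[...,1]
    c=ray(*((355,265) if n=="side0" else (278,160)),75,K,T); print(n,'cover approx',c.round(0))
    near=np.hypot(x-c[0],y-c[1])<170
    m=near&(abs(z-80)<4)&(hsv[...,1]<110)&(hsv[...,2]<150)   # grey top rim
    nl,lab,st,ce=cv2.connectedComponentsWithStats(m.astype(np.uint8)); 
    pts=P[m][:,:2].astype(np.float32); 
    print('rim',m.sum(),cv2.minAreaRect(pts),np.median(z[m]))
    for nm,lo,hi,zz in(('orange',(3,150,90),(16,255,255),(60,130)),('blue',(100,120,40),(125,255,255),(60,125))):
        m2=near&cv2.inRange(hsv,lo,hi).astype(bool)&(z>zz[0])&(z<zz[1])
        if m2.sum()<8: continue
        nl,lab,st,ce=cv2.connectedComponentsWithStats(m2.astype(np.uint8))
        for i in range(1,nl):
            if st[i,4]>15:
                q=P[lab==i]; print(nm,st[i],q.mean(0).round(1),q.min(0).round(0),q.max(0).round(0),cv2.minAreaRect(q[:,:2].astype(np.float32)))
    # mat: brown, z~4
    cm=ray(*((283,176) if n=="side0" else (357,243)),4,K,T); print('mat approx',cm.round(0))
    nearm=(np.hypot(x-cm[0],y-cm[1])<160)&(z<12)
    print(hsv[176,283] if n=="side0" else hsv[243,357])
im,d,K,T=load("side0")
cv2.imwrite('pics/crop.png',np.hstack([cv2.resize(im[225:320,290:410,::-1],None,fx=3.3,fy=3.3),cv2.resize(im[140:235,220:340,::-1],None,fx=3.3,fy=3.3)]))
E
```

```text
side0 cover approx [ 496. -223.   75.]
rim 2734 ((486.1726989746094, -217.65643310546875), (152.80262756347656, 210.53683471679688), 74.10079956054688) 79.05202844234299
orange [386 242  10  24 153] [ 569.3 -246.   106.3] [ 562. -264.   83.] [ 581. -221.  117.] ((571.7971801757812, -242.093994140625), (43.60567092895508, 9.884597778320312), 75.0563735961914)
blue [317 247  13  42 229] [ 426.7 -202.9   79.1] [ 407. -255.   76.] [ 447. -148.   83.] ((427.2480163574219, -200.33999633789062), (110.13758087158203, 12.648054122924805), 73.92332458496094)
blue [351 251  28  15 286] [ 513.7 -229.8   98.4] [ 484. -241.   71.] [ 556. -216.  110.] ((519.6414184570312, -228.29428100585938), (18.894025802612305, 71.41197204589844), 82.37538146972656)
mat approx [477. 183.   4.]
[ 19 121  40]
scene0 cover approx [ 488. -218.   75.]
rim 927 ((487.5205993652344, -217.94696044921875), (156.49510192871094, 211.22792053222656), 74.19815063476562) 79.29540706862053
orange [251 158   7   9  24] [ 575.3 -240.9  115.6] [ 567. -262.  110.] [ 582. -221.  119.] ((575.1843872070312, -240.98329162597656), (41.369693756103516, 7.774271011352539), 75.45870971679688)
blue [286 144  15  21  68] [ 429.4 -200.8   79.5] [ 412. -254.   74.] [ 447. -149.   85.] ((429.2796325683594, -201.76206970214844), (108.0178451538086, 11.11279010772705), 73.66824340820312)
blue [263 154  15  12 101] [ 519.  -222.4   98.8] [ 492. -238.   82.] [ 545. -209.  112.] ((518.2958984375, -224.91392517089844), (17.00156021118164, 53.6278190612793), 71.63672637939453)
mat approx [484. 194.   4.]
[ 16 109  61]
```

View pics/crop.png

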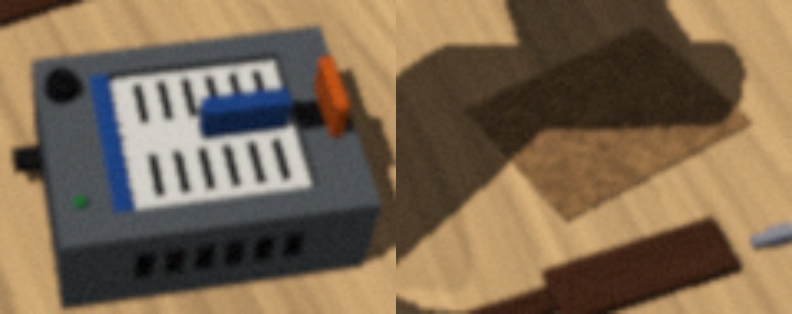

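The crop shows the white cover shut in the grey box, blue rib on it (crop ≈245,115), blue lip on the robot's side (112,140) and the orange tab at the far edge (332,95). The mat is half in shadow, corners at side ≈(242,174), (295,148), (327,177) and (272,207).

```bash
cat >> h.py <<'E'
from scipy.spatial.transform import Rotation as R
HO=np.array([487,-218,0.]); HY=-0.277
def hw(p): return HO+R.from_euler('z',HY).apply(p)
def tool(yaw,tilt=0): # tilt: cover turned about -y
    return R.from_euler('z',yaw)*R.from_euler('y',-tilt)*R.from_euler('x',np.pi)
def rel(p,Rt,s=None):
    s=s or sensors.sense(); R0=R.from_euler('xyz',s['tcp_rot']); 
    return (R0.inv()*Rt).as_rotvec().round(3).tolist(), (R0.inv().apply(np.array(p)-s['eef_pos'])/1000).round(4).tolist()
E
python3 - <<'E'
from h import *
im,d,K,T=load('side0')
for c in((242.4,174),(294.8,147.6),(327.3,177),(272.1,206.7)): print(ray(*c,4,K,T).round(1))
C=np.array([ray(*c,4,K,T) for c in((242.4,174),(294.8,147.6),(327.3,177),(272.1,206.7))])
print(C.mean(0),[np.linalg.norm(C[i]-C[i-1]).round() for i in range(4)],[np.arctan2(*(C[i]-C[i-1])[[1,0]]).round(3) for i in range(4)])
im,d,K,T=load('scene0');h=cv2.cvtColor(im,cv2.COLOR_RGB2HSV)
# texture-independent: sat/hue segmentation
P=cloud(d,K,T); near=np.hypot(P[...,0]-480,P[...,1]-188)<170
cv2.imwrite('pics/mat.png',cv2.resize(cv2.convertScaleAbs(im[190:300,290:420,::-1],alpha=1.8),None,fx=5,fy=5,interpolation=cv2.INTER_CUBIC))
t=hw([122,0,220]);print(t,rel(t,tool(HY)))
E
```

```text
[370.8 239.8   4. ]
[559.1 290.7   4. ]
[595.6 126.2   4. ]
[406.   80.7   4. ]
[482.85307938 184.33900721   4.        ] [np.float64(163.0), np.float64(195.0), np.float64(168.0), np.float64(195.0)] [np.float64(1.788), np.float64(0.264), np.float64(-1.352), np.float64(-2.906)]
[ 604.34938187 -251.36349164  220.        ] ([-0.0, 0.002, 3.043], [-0.6544, -0.6367, 0.0114])
```

View pics/mat.png

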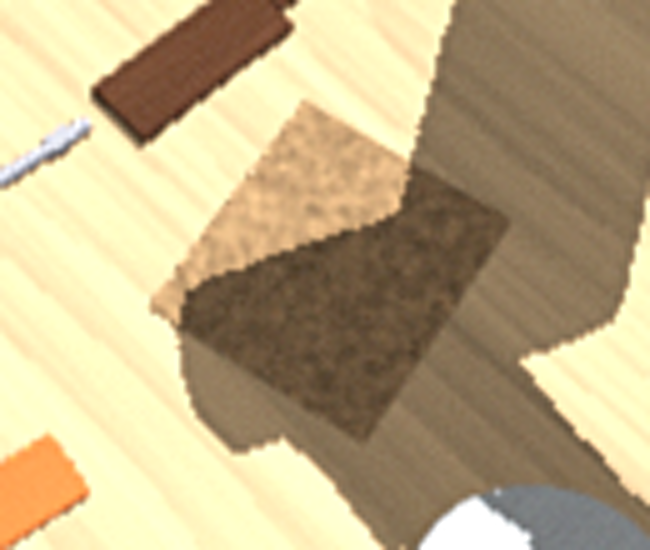

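The manual's scale: turns go in shares of 2 pi rad. Converting my numbers, 1.36 rad / 6.2832 = 0.2165.

Request:
move_arm(motion=[[0, 0, 0.0271, -0.037, -0.036, 0, 0], [0, 0, 0.0541, -0.074, -0.072, 0, 0], [0, 0, 0.0812, -0.111, -0.108, 0, 0], [0, 0, 0.1082, -0.148, -0.144, 0, 0], [0, 0, 0.1353, -0.185, -0.18, 0, 0], [0, 0, 0.1623, -0.222, -0.216, 0, 0], [0, 0, 0.1894, -0.259, -0.252, 0, 0], [0, 0, 0.2165, -0.296, -0.288, 0, 0]])

```text
clock: 1.15
eef_pos: [399.4, 203.3, 231.3]
tcp_rot: [3.141, -0.0, 1.4]
contact_force: [0.9, 0.9, -0.3]
opening: -0.001
grasp_force: 0.0
```

```bash
python3 - <<'E'
from h import *
s=sensors.sense();print(s['qpos'],s['eef_pos'],s['tcp_rot'],s['contact_force'],s['opening']);t=hw([122,0,220]);print(t,rel(t,tool(HY)))
im,d,K,T=load('scene0')
C=np.array([ray(*c,4,K,T) for c in((350.6,210),(392,233.6),(362.4,278.4),(320.4,251))])
print(C.mean(0),[np.linalg.norm(C[i]-C[i-1]).round() for i in range(4)],[np.arctan2(*(C[i]-C[i-1])[[1,0]]).round(3) for i in range(4)])
E
```

```text
[ 4.67458850e-01  7.24178996e-02  1.99407434e+00 -4.42701554e-05
  1.07478361e+00  6.37835106e-01] [399.43933468 203.29157784 231.3414047 ] [ 3.14131495e+00 -1.57356674e-04  1.40044116e+00] [ 0.88738888  0.94028277 -0.26540115] -0.0010813639153651531
[ 604.34938187 -251.36349164  220.        ] ([0.0, -0.0, 1.677], [-0.4133, 0.279, 0.0114])
[483.4040491  191.04399839   4.        ] [np.float64(195.0), np.float64(168.0), np.float64(198.0), np.float64(166.0)] [np.float64(-2.901), np.float64(1.805), np.float64(0.232), np.float64(-1.355)]
```

Scaled: 1.44 rad / 6.2832 = 0.2292.

Request:
move_arm(motion=[[0, 0, 0.0286, -0.041, 0.028, 0, 0], [0, 0, 0.0573, -0.082, 0.056, 0, 0], [0, 0, 0.0859, -0.124, 0.084, 0, 0], [0, 0, 0.1146, -0.165, 0.112, 0, 0], [0, 0, 0.1432, -0.206, 0.14, 0, 0], [0, 0, 0.1719, -0.248, 0.168, 0, 0], [0, 0, 0.2005, -0.289, 0.196, 0, 0], [0, 0, 0.2292, -0.33, 0.223, 0, 0]])

```text
clock: 2.15
eef_pos: [565.2, -158.9, 231.1]
tcp_rot: [-3.141, 0.0, -0.04]
contact_force: [-0.1, 0.5, -0.2]
opening: -0.001
grasp_force: 0.0
```

```bash
python3 - <<'E'
from h import *
s=sensors.sense();t=hw([122,0,220]);print(s['qpos'],t,rel(t,tool(HY)))
E
```

```text
[-2.76740946e-01  2.94822265e-01  1.71670910e+00  1.23972686e-04
  1.13026783e+00  1.33442178e+00] [ 604.34938187 -251.36349164  220.        ] ([-0.0, 0.0, 0.237], [0.0429, 0.0908, 0.0111])
```

Scaled: 0.237 rad / 6.2832 = 0.0377.

Request:
move_arm(motion=[[0, 0, 0.0191, 0.022, 0.045, 0.005, 0], [0, 0, 0.0377, 0.043, 0.091, 0.011, 0], [0, 0, 0.0377, 0.043, 0.091, 0.011, 0], [0, 0, 0.0377, 0.043, 0.091, 0.011, 0]])

```text
clock: 2.65
eef_pos: [604.1, -249.3, 219.7]
tcp_rot: [-3.141, 0.001, -0.271]
contact_force: [0.5, -0.3, -0.7]
opening: -0.005
grasp_force: 0.0
```

```bash
python3 - <<'E'
from h import *
im,d,K,T=snap('wrist','wrist1.png')
P=cloud(d,K,T);hsv=cv2.cvtColor(im,cv2.COLOR_RGB2HSV)
print(sensors.sense()['eef_pos'])
Ri=R.from_euler('z',HY).inv()
for nm,lo,hi,zz in(('orange',(3,150,60),(16,255,255),(60,130)),('blue',(100,110,30),(125,255,255),(60,125))):
    m=cv2.inRange(hsv,lo,hi).astype(bool)&(P[...,2]>zz[0])&(P[...,2]<zz[1])
    nl,lab,st,ce=cv2.connectedComponentsWithStats(m.astype(np.uint8))
    for i in range(1,nl):
        if st[i,4]>40:
            q=Ri.apply(P[lab==i]-HO); print(nm,st[i],q.mean(0).round(1),np.percentile(q,[2,98],axis=0).round(1).tolist(),cv2.minAreaRect(P[lab==i][:,:2].astype(np.float32)))
E
```

```text
[ 604.14421087 -248.82994288  220.03488478]
orange [299 212  46  21 918] [ 92.9  -0.5 106. ] [[86.9, -20.8, 83.8], [94.9, 19.7, 116.9]] ((574.136474609375, -243.35601806640625), (42.52251434326172, 9.016397476196289), 74.89844512939453)
blue [316 323  10  10  86] [-60.3  -0.3  79.5] [[-67.1, -5.8, 76.7], [-54.0, 5.2, 80.8]] ((428.2547302246094, -201.78028869628906), (11.212455749511719, 13.998733520507812), 72.11920166015625)
```

View pics/wrist1.png

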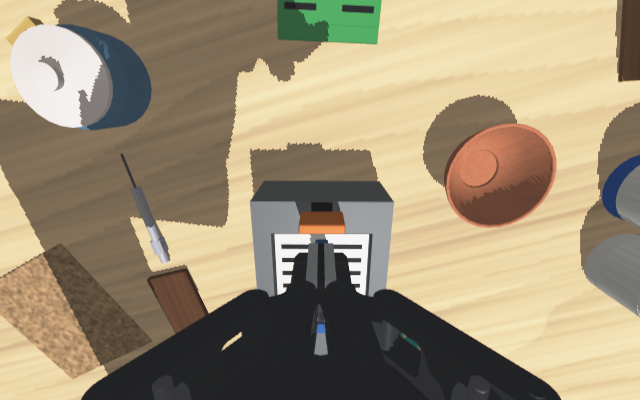

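The wrist view shows the orange tab at (321,222) right under the shut fingers, at housing x = 95 as predicted. I go down behind it.

Request:
move_arm(motion=[[0, 0, 0, 0, 0.002, 0.045, 0], [0, 0, 0, 0, 0.002, 0.09, 0], [0, 0, 0, 0, 0.002, 0.115, 0], [0, 0, 0, 0, 0.002, 0.129, 0], [0, 0, 0, 0, 0.002, 0.129, 0], [0, 0, 0, 0, 0.002, 0.129, 0]])

```text
clock: 3.45
eef_pos: [605.0, -251.7, 92.7]
tcp_rot: [3.141, -0.002, -0.271]
contact_force: [-0.3, 0.3, 0.1]
opening: -0.001
grasp_force: 0.0
```

```bash
python3 - <<'E'
from h import *
s=sensors.sense();Ri=R.from_euler('z',HY).inv();print(Ri.apply(s['eef_pos']-HO),s['tcp_rot'],s['contact_force'])
E
```

```text
[122.66441345  -0.12354978  92.69339148] [ 3.14135608e+00 -1.94531479e-03 -2.70698618e-01] [-0.3036207   0.30030185  0.1255461 ]
```

Approach, then press in small steps.

Request:
move_arm(motion=[[0, 0, 0, -0.005, 0, 0.001, 0], [0, 0, 0, -0.01, 0, 0.001, 0], [0, 0, 0, -0.013, 0, 0.001, 0], [0, 0, 0, -0.015, 0, 0.001, 0], [0, 0, 0, -0.016, 0, 0.001, 0], [0, 0, 0, -0.017, 0, 0.001, 0], [0, 0, 0, -0.018, 0, 0.001, 0], [0, 0, 0, -0.018, 0, 0.001, 0]])

```text
clock: 4.45
eef_pos: [587.8, -247.1, 90.4]
tcp_rot: [3.141, -0.002, -0.271]
contact_force: [5.5, -1.2, -2.6]
opening: 0.001
grasp_force: 2.6
```

Request:
move_arm(motion=[[0, 0, 0, -0.001, 0, 0, 0], [0, 0, 0, -0.002, 0, 0, 0], [0, 0, 0, -0.003, 0, 0, 0], [0, 0, 0, -0.003, 0, 0, 0]])

```text
clock: 4.95
eef_pos: [585.2, -246.4, 90.5]
tcp_rot: [3.141, -0.003, -0.271]
contact_force: [6.6, -0.9, -3.6]
opening: -0.001
grasp_force: 3.1
```

```bash
cat >> h.py <<'E'
def tilt(f=None):
    im,d,K,T=snap('side',f); P=R.from_euler('z',HY).inv().apply((cloud(d,K,T)-HO).reshape(-1,3)).reshape(400,640,3)
    hsv=cv2.cvtColor(im,cv2.COLOR_RGB2HSV)
    m=(hsv[...,1]<50)&(hsv[...,2]>130)&(P[...,2]>60)&(P[...,2]<150)&(abs(P[...,0])<68)&(abs(P[...,1])<50)
    q=P[m]; a=np.polyfit(q[:,0],q[:,2],1); s=sensors.sense()
    print('white',m.sum(),'slope',a.round(3),'tool@housing',R.from_euler('z',HY).inv().apply(s['eef_pos']-HO).round(1),'F',s['contact_force'].round(1))
E
python3 -c "
from h import *
tilt()"
```

```text
white 1382 slope [-1.0000e-03  7.5451e+01] tool@housing [102.2  -0.5  90.5] F [ 4.9 -1.4 -3.4]
```

Request:
move_arm(motion=[[0, 0, 0, -0.001, 0, 0, 0], [0, 0, 0, -0.002, 0, 0, 0], [0, 0, 0, -0.002, 0, 0, 0], [0, 0, 0, -0.002, 0, 0, 0]])

```text
clock: 5.5
eef_pos: [583.5, -245.9, 90.5]
tcp_rot: [3.141, -0.003, -0.271]
contact_force: [6.6, -1.4, -3.7]
opening: 0.001
grasp_force: 3.5
```

```bash
python3 -c "
from h import *
tilt()"
```

```text
white 1388 slope [-1.0000e-03  7.5466e+01] tool@housing [100.5  -0.5  90.5] F [ 6.  -2.4 -4.8]
```

Request:
move_arm(motion=[[0, 0, 0, -0.001, 0, 0, 0], [0, 0, 0, -0.002, 0, 0, 0], [0, 0, 0, -0.002, 0, 0, 0], [0, 0, 0, -0.002, 0, 0, 0]])

```text
clock: 6.05
eef_pos: [581.3, -245.3, 90.5]
tcp_rot: [3.141, -0.003, -0.271]
contact_force: [6.3, -1.3, -3.1]
opening: 0.001
grasp_force: 2.9
```

```bash
python3 -c "
from h import *
tilt()"
```

```text
white 1441 slope [ 0.188 84.381] tool@housing [98.2 -0.5 90.5] F [ 6.3 -1.6 -3.2]
```

The cover sprang up (slope 0.188 rad). I back off the tab and rise.

Request:
move_arm(motion=[[0, 0, 0, 0.01, 0, 0, 0], [0, 0, 0, 0.02, 0, 0, 0], [0, 0, 0, 0.024, 0, -0.03, 0.02], [0, 0, 0, 0.022, 0, -0.08, 0.04], [0, 0, 0, 0, 0, -0.11, 0.04], [0, 0, 0, -0.04, 0, -0.11, 0.04], [0, 0, 0, -0.06, 0, -0.11, 0.04], [0, 0, 0, -0.06, 0, -0.11, 0.04]])

```text
clock: 7.1
eef_pos: [521.3, -228.6, 200.5]
tcp_rot: [-3.142, 0.001, -0.271]
contact_force: [0.1, 0.3, -0.1]
opening: 0.469
grasp_force: 0.0
```

```bash
cat >> h.py <<'E'
def grip(th,slide=0,back=0):
    c,s=np.cos(th),np.sin(th)
    p=np.array([-53+83*c-28*s,0,72+83*s+28*c])+slide*np.array([c,0,s])+(19-back)*np.array([s,0,-c])
    return hw(p)
E
python3 - <<'E'
from h import *
tilt('side1.png')
print(rel(grip(.19,back=60),tool(HY,.19)),rel(grip(.19),tool(HY,.19)))
im,d,K,T=load('side1');P=R.from_euler('z',HY).inv().apply((cloud(d,K,T)-HO).reshape(-1,3)).reshape(400,640,3)
hsv=cv2.cvtColor(im,cv2.COLOR_RGB2HSV)
for lo,hi,x0,x1 in(((100,110,30),(125,255,255),-30,75),((3,150,60),(16,255,255),70,100)):
    m=cv2.inRange(hsv,lo,hi).astype(bool)&(P[...,2]>84)&(P[...,2]<140)&(P[...,0]>x0)&(P[...,0]<x1)&(abs(P[...,1])<30)
    q=P[m];print(m.sum(),np.percentile(q,[3,50,97],axis=0).round(1).tolist())
cv2.imwrite('pics/c2.png',cv2.resize(im[190:320,270:430,::-1],None,fx=4,fy=4))
E
```

```text
white 1459 slope [ 0.19  84.369] tool@housing [ 37.1  -0.9 200.6] F [ 0.7 -0.5 -0.1]
([-0.001, 0.19, 0.006], [-0.0216, -0.001, 0.0451]) ([-0.001, 0.19, 0.006], [-0.0103, -0.0009, 0.104])
285 [[-4.7, -7.5, 94.5], [21.9, -5.3, 114.7], [48.7, 3.5, 125.6]]
163 [[83.4, -21.8, 85.4], [85.7, -5.5, 109.8], [92.8, 18.8, 116.5]]
```

View pics/c2.png

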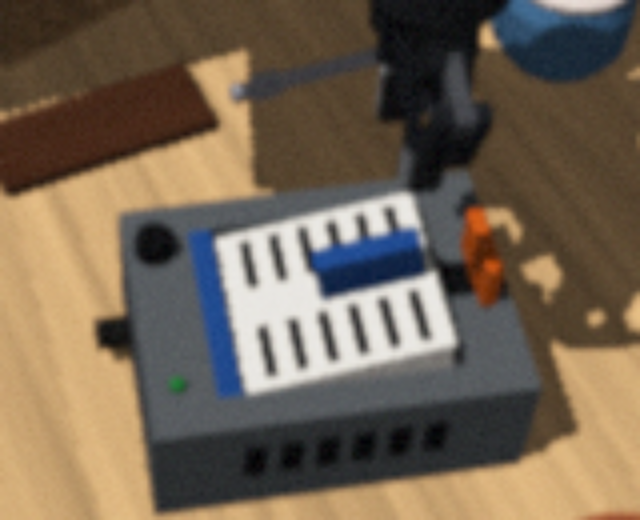

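The picture shows the cover up at its latch edge (crop 430,270), the tab back out (482,255), and the rib clear at (370,260). Now I go down to the rib, tilted like the cover.

Scaled: 0.19 rad / 6.2832 = 0.0302.

Request:
move_arm(motion=[[0, 0.0159, 0.0005, -0.011, -0.001, 0.023, 0.04], [0, 0.0302, 0.001, -0.022, -0.001, 0.045, 0.04], [0, 0.0302, 0.001, -0.018, -0.001, 0.065, 0.04], [0, 0.0302, 0.001, -0.014, -0.001, 0.085, 0.04], [0, 0.0302, 0.001, -0.011, -0.001, 0.1, 0.04], [0, 0.0302, 0.001, -0.01, -0.001, 0.103, 0.04], [0, 0.0302, 0.001, -0.01, -0.001, 0.103, 0.04]])

```text
clock: 8.02
eef_pos: [513.3, -225.4, 97.3]
tcp_rot: [-3.141, -0.19, -0.277]
contact_force: [-0.0, 0.3, -0.2]
opening: 0.468
grasp_force: 0.0
```

```bash
python3 - <<'E'
from h import *
s=sensors.sense();print(rel(grip(.19),tool(HY,.19)),s['contact_force'])
E
```

```text
([-0.001, 0.0, -0.0], [-0.0006, 0.0001, 0.0007]) [-0.04074391  0.26078122 -0.17319823]
```

Request:
move_arm(motion=[[0, 0, 0, 0, 0, 0, 0.022], [0, 0, 0, 0, 0, 0, 0.01], [0, 0, 0, 0, 0, 0, 0.01], [0, 0, 0, 0, 0, 0, 0.005], [0, 0, 0, 0, 0, 0, 0.005], [0, 0, 0, 0, 0, 0, 0.005]], grip_force=50)

```text
clock: 8.78
eef_pos: [513.2, -225.4, 97.6]
tcp_rot: [-3.141, -0.191, -0.277]
contact_force: [0.9, -1.1, 6.3]
opening: 0.153
grasp_force: 51.7
```

```bash
python3 - <<'E'
from h import *
s=sensors.sense();print(s['contact_force'],s['opening'],s['grasp_force'],s['wrist_torque'])
# moves relative to nominal .19 grip, in tool axes
R0=tool(HY,.19)
for th,sl in((.24,0),(.29,0),(.34,0),(.39,0),(.44,0),(.49,0),(.54,0),(.56,0),(.56,30)):
    print(th,sl,(R0.inv()*tool(HY,th)).as_rotvec().round(3),(R0.inv().apply(grip(th,sl)-grip(.19))/1000).round(4))
E
```

```text
[ 0.94843501 -1.14857768  6.31227437] 0.15325608837859123 51.664361357688904 [-0.15705599  0.21868519 -0.05239465]
0.24 0 [0.   0.05 0.  ] [-0.0006  0.     -0.0041]
0.29 0 [0.  0.1 0. ] [-0.0013  0.     -0.0082]
0.34 0 [0.   0.15 0.  ] [-0.0023  0.     -0.0123]
0.39 0 [-0.   0.2  0. ] [-0.0034  0.     -0.0163]
0.44 0 [0.   0.25 0.  ] [-0.0048  0.     -0.0203]
0.49 0 [-0.   0.3  0. ] [-0.0064  0.     -0.0241]
0.54 0 [0.   0.35 0.  ] [-0.0081  0.     -0.0279]
0.56 0 [0.   0.37 0.  ] [-0.0089  0.     -0.0294]
0.56 30 [0.   0.37 0.  ] [ 0.0191  0.     -0.0403]
```

Scaled: 0.15 rad / 6.2832 = 0.0239.

Request:
move_arm(motion=[[0, 0.008, 0, -0.0006, 0, -0.004, 0.005], [0, 0.0159, 0, -0.0013, 0, -0.008, 0.005], [0, 0.0239, 0, -0.0023, 0, -0.0123, 0.005], [0, 0.0239, 0, -0.0023, 0, -0.0123, 0.005]])

```text
clock: 9.28
eef_pos: [507.8, -223.8, 109.0]
tcp_rot: [-3.141, -0.34, -0.278]
contact_force: [-0.0, 0.6, 2.6]
opening: 0.155
grasp_force: 51.2
```

```bash
python3 - <<'E'
from h import *
s=sensors.sense();print(s['wrist_torque'])
tilt()
E
```

```text
[-0.0762931   0.48531631 -0.0376266 ]
white 1026 slope [ 0.321 92.121] tool@housing [2.170e+01 1.000e-01 1.089e+02] F [-1.5  1.2  2.6]
```

```bash
python3 - <<'E'
from h import *
R0=tool(HY,.34)
for th,sl in((.39,0),(.44,0),(.49,0),(.54,0),(.58,0)):
    print(th,sl,(R0.inv()*tool(HY,th)).as_rotvec().round(3),(R0.inv().apply(grip(th,sl)-grip(.34))/1000).round(4))
E
```

```text
0.39 0 [ 0.    0.05 -0.  ] [-0.0006 -0.     -0.0041]
0.44 0 [0.  0.1 0. ] [-0.0013 -0.     -0.0082]
0.49 0 [0.   0.15 0.  ] [-0.0023 -0.     -0.0123]
0.54 0 [0.  0.2 0. ] [-0.0034 -0.     -0.0163]
0.58 0 [0.   0.24 0.  ] [-0.0045 -0.     -0.0195]
```

Scaled: 0.24 rad / 6.2832 = 0.0382.

Request:
move_arm(motion=[[0, 0.008, 0, -0.0006, 0, -0.0041, 0.005], [0, 0.0159, 0, -0.0013, 0, -0.0082, 0.005], [0, 0.0239, 0, -0.0023, 0, -0.0123, 0.005], [0, 0.0318, 0, -0.0034, 0, -0.0163, 0.005], [0, 0.0382, 0, -0.0045, 0, -0.0195, 0.005], [0, 0.0382, 0, -0.0045, 0, -0.0195, 0.005]])

```text
clock: 10.07
eef_pos: [497.9, -220.4, 125.4]
tcp_rot: [-3.139, -0.58, -0.278]
contact_force: [-1.4, 4.6, 4.5]
opening: 0.151
grasp_force: 51.7
```

```bash
python3 - <<'E'
from h import *
s=sensors.sense();print(s['wrist_torque'])
tilt('side2.png')
im,d,K,T=load('side2')
cv2.imwrite('pics/c3.png',cv2.resize(im[170:320,270:430,::-1],None,fx=4,fy=4))
E
```

```text
[0.7032495  0.40087999 0.11054687]
white 761 slope [  0.625 108.273] tool@housing [ 11.1   0.7 125.5] F [-2.6  0.9  4.9]
```

View pics/c3.png

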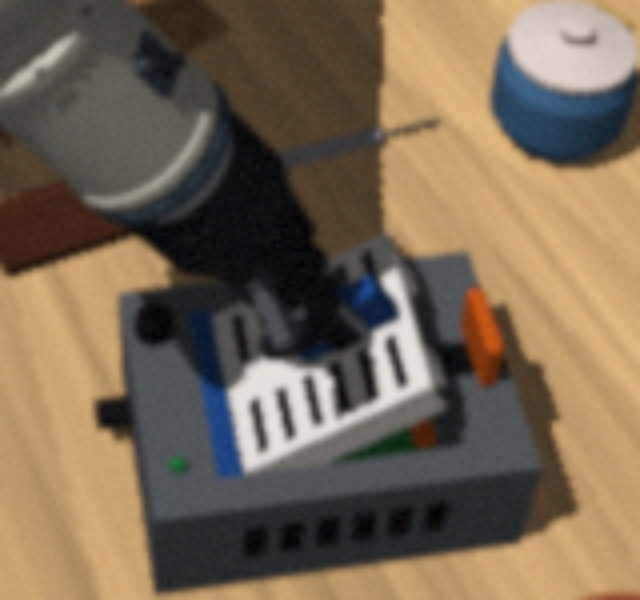

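The cover stands at about 0.57 rad in the fingers (rib at crop 340,320), pad visible below and tab untouched. I draw it out along its own +x, then lift.

Request:
move_arm(motion=[[0, 0, 0, 0.005, 0, 0, 0.005], [0, 0, 0, 0.01, 0, 0, 0.005], [0, 0, 0, 0.015, 0, 0, 0.005], [0, 0, 0, 0.02, 0, 0, 0.005], [0, 0, 0, 0.025, 0, 0, 0.005], [0, 0, 0, 0.03, 0, 0, 0.005], [0, 0, 0, 0.03, 0, 0, 0.005]])

```text
clock: 11.0
eef_pos: [522.5, -227.6, 141.9]
tcp_rot: [-3.14, -0.579, -0.277]
contact_force: [-0.5, 0.6, -1.5]
opening: 0.152
grasp_force: 50.7
```

```bash
python3 - <<'E'
from h import *
tilt()
E
```

```text
white 809 slope [  0.648 107.841] tool@housing [ 36.5   0.4 141.7] F [-0.1 -0.4 -1.3]
```

Request:
move_arm(motion=[[0, 0, 0, 0.008, 0, -0.0125, 0.005], [0, 0, 0, 0.025, 0, -0.038, 0.005], [0, 0, 0, 0.045, 0, -0.069, 0.005], [0, 0, 0, 0.066, 0, -0.1, 0.005], [0, 0, 0, 0.066, 0, -0.1, 0.005]])

```text
clock: 11.68
eef_pos: [523.9, -228.6, 265.2]
tcp_rot: [3.141, -0.585, -0.277]
contact_force: [-0.0, 0.0, -2.0]
opening: 0.154
grasp_force: 50.8
```

```bash
python3 - <<'E'
from h import *
s=sensors.sense();print(s['contact_force'],s['grasp_force'])
# target: cover centre over mat (483,188), cover yaw .235 ; grasp point is cover x=30,z=50 -> tcp z=31 above cover origin
M=np.array([483,188,0]);t=M+R.from_euler('z',.235).apply([30,0,0])+[0,0,150]
print(t,rel(t,tool(.235)))
R0=R.from_euler('xyz',s['tcp_rot'])
for f in np.linspace(.1,1,10):
    Rt=tool(HY+f*(.235-HY),.58*(1-f)); print((R0.inv()*Rt).as_rotvec().round(3),(R0.inv().apply(f*(t-s['eef_pos']))/1000).round(3))
E
```

```text
[-0.02173404  0.04715103 -1.96630414] 50.79892337322235
[512.17543024 194.98528957 150.        ] ([0.15, -0.572, -0.497], [-0.1695, -0.4043, 0.0258])
[ 0.027 -0.063 -0.043] [-0.017 -0.04   0.003]
[ 0.051 -0.121 -0.088] [-0.034 -0.081  0.005]
[ 0.073 -0.179 -0.135] [-0.051 -0.121  0.008]
[ 0.092 -0.236 -0.183] [-0.068 -0.162  0.01 ]
[ 0.109 -0.293 -0.232] [-0.085 -0.202  0.013]
[ 0.123 -0.35  -0.283] [-0.102 -0.243  0.015]
[ 0.134 -0.406 -0.335] [-0.119 -0.283  0.018]
[ 0.142 -0.462 -0.388] [-0.136 -0.323  0.021]
[ 0.147 -0.517 -0.442] [-0.153 -0.364  0.023]
[ 0.15  -0.572 -0.497] [-0.169 -0.404  0.026]
```

Scaled: -0.406 rad / 6.2832 = -0.0646.

Request:
move_arm(motion=[[0.0021, -0.0048, -0.0032, -0.008, -0.02, 0.001, 0.005], [0.0062, -0.0146, -0.0103, -0.025, -0.06, 0.004, 0.005], [0.0099, -0.0239, -0.0175, -0.042, -0.1, 0.006, 0.005], [0.0131, -0.0329, -0.0251, -0.06, -0.142, 0.009, 0.005], [0.0159, -0.0422, -0.0329, -0.076, -0.182, 0.011, 0.005], [0.0185, -0.0509, -0.0409, -0.093, -0.222, 0.014, 0.005], [0.0204, -0.0602, -0.0492, -0.11, -0.263, 0.016, 0.005], [0.0213, -0.0646, -0.0533, -0.119, -0.283, 0.018, 0.005]])

```text
clock: 12.68
eef_pos: [512.6, 70.9, 179.7]
tcp_rot: [-3.138, -0.166, 0.084]
contact_force: [0.2, -1.2, -2.7]
opening: 0.151
grasp_force: 50.7
```

```bash
python3 - <<'E'
from h import *
s=sensors.sense();print(s['qpos'])
M=np.array([483,188,0]);t=M+R.from_euler('z',.235).apply([30,0,0])+[0,0,150]
print(t,rel(t,tool(.235)))
E
```

```text
[ 0.13792389  0.16663393  2.02868272 -0.00740126  0.7807754   1.62936381]
[512.17543024 194.98528957 150.        ] ([0.009, -0.166, -0.15], [0.0049, -0.1236, 0.0314])
```

Scaled: -0.166 rad / 6.2832 = -0.0264.

Request:
move_arm(motion=[[0.0003, -0.0065, -0.0059, 0.001, -0.031, 0.005, 0.005], [0.0006, -0.0132, -0.0119, 0.0025, -0.062, 0.01, 0.005], [0.0011, -0.0199, -0.0178, 0.004, -0.093, 0.015, 0.005], [0.0013, -0.0239, -0.0215, 0.005, -0.115, 0.018, 0.005], [0.0014, -0.0264, -0.0239, 0.005, -0.124, 0.02, 0.005], [0.0014, -0.0264, -0.0239, 0.005, -0.124, 0.02, 0.005], [0.0014, -0.0264, -0.0239, 0.005, -0.124, 0.02, 0.005]])

```text
clock: 13.55
eef_pos: [511.8, 192.2, 163.4]
tcp_rot: [3.14, -0.004, 0.23]
contact_force: [0.6, -0.1, -1.0]
opening: 0.151
grasp_force: 50.6
```

```bash
python3 - <<'E'
from h import *
s=sensors.sense();print(s['eef_pos'],s['tcp_rot'])
im,d,K,T=snap('side','side3.png');P=cloud(d,K,T);hsv=cv2.cvtColor(im,cv2.COLOR_RGB2HSV)
m=(hsv[...,1]<60)&(hsv[...,2]>110)&(P[...,2]>90)&(P[...,2]<200)&(np.hypot(P[...,0]-483,P[...,1]-188)<95)
nl,lab,st,ce=cv2.connectedComponentsWithStats(cv2.morphologyEx(m.astype(np.uint8),cv2.MORPH_CLOSE,np.ones((5,5))));i=1+st[1:,4].argmax();m&=lab==i
q=P[m]; A=np.c_[q[:,:2]-q[:,:2].mean(0),np.ones(len(q))]; co=np.linalg.lstsq(A,q[:,2],rcond=None)[0]
r=abs(A@co-q[:,2])<4; co=np.linalg.lstsq(A[r],q[r,2],rcond=None)[0]
print(m.sum(),r.sum(),co,cv2.minAreaRect(q[r][:,:2].astype(np.float32)),(np.percentile(q,[1,99],axis=0)).round())
cv2.imwrite('pics/c4.png',cv2.resize(im[60:250,180:380,::-1],None,fx=3,fy=3))
E
```

```text
[511.81539751 192.20502676 163.35833352] [ 3.13986215 -0.00381056  0.2304742 ]
66 65 [6.68527421e-02 1.98311954e-02 1.54059504e+02] ((436.0565185546875, 133.00518798828125), (20.63932228088379, 29.44378089904785), 14.682666778564453) [[424. 120. 150.]
 [448. 148. 157.]]
```

View pics/c4.png

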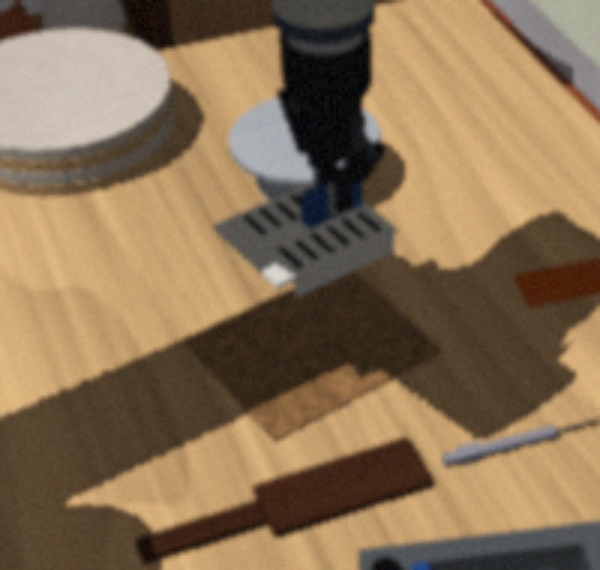

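The cover hangs roughly level over the mat (crop 310,240), mostly in the arm's shadow. I measure its tilt from depth with a looser mask.

```bash
cat >> h.py <<'E'
def plane(n,z0,c=(483,188)):
    im,d,K,T=snap(n);P=cloud(d,K,T);hsv=cv2.cvtColor(im,cv2.COLOR_RGB2HSV)
    Q=R.from_euler('z',.235).inv().apply((P-[c[0],c[1],0]).reshape(-1,3)).reshape(P.shape)
    m=(hsv[...,1]<70)&(hsv[...,2]>55)&(abs(P[...,2]-z0)<14)&(abs(Q[...,0])<85)&(abs(Q[...,1])<75)
    q=Q[m]
    for _ in range(4):
        A=np.c_[q[:,:2],np.ones(len(q))]; co=np.linalg.lstsq(A,q[:,2],rcond=None)[0]; q=q[abs(A@co-q[:,2])<4]
    print(n,len(q),'slopes x,y, z at centre',co.round(3),'box',cv2.minAreaRect(q[:,:2].astype(np.float32)),np.percentile(q,[.5,99.5],axis=0).round().tolist())
E
python3 - <<'E'
from h import *
plane('side',157);plane('scene',157)
s=sensors.sense();print(s['contact_force'],s['wrist_torque'],rel(np.array([483,188,0])+R.from_euler('z',.235).apply([30,0,0])+[0,0,45],tool(.235)))
E
```

```text
side 782 slopes x,y, z at centre [6.00000e-03 8.00000e-03 1.55182e+02] box ((-4.0697479248046875, -2.6248817443847656), (130.26397705078125, 108.9156265258789), 0.06924953311681747) [[-69.0, -56.0, 151.0], [60.0, 49.0, 158.0]]
scene 429 slopes x,y, z at centre [1.00000e-03 4.00000e-03 1.54816e+02] box ((-1.7901458740234375, -4.222110748291016), (105.47177124023438, 131.9694366455078), 89.76375579833984) [[-66.0, -56.0, 151.0], [64.0, 48.0, 158.0]]
[-0.65700357  0.36359693 -2.10998755] [ 0.024807   -0.04700944 -0.00496042] ([0.002, -0.004, -0.005], [0.0003, -0.0028, 0.1186])
```

Scaled: -0.005 rad / 6.2832 = -0.0008.

Request:
move_arm(motion=[[0.0003, -0.0003, -0.0008, 0.001, -0.001, 0.02, 0.005], [0.0003, -0.0003, -0.0008, 0.003, -0.003, 0.05, 0.005], [0.0003, -0.0003, -0.0008, 0.003, -0.003, 0.08, 0.005], [0.0003, -0.0003, -0.0008, 0.003, -0.003, 0.1, 0.005], [0.0003, -0.0003, -0.0008, 0.003, -0.003, 0.113, 0.005], [0.0003, -0.0003, -0.0008, 0.003, -0.003, 0.119, 0.005], [0.0003, -0.0003, -0.0008, 0.003, -0.003, 0.119, 0.005], [0.0003, -0.0003, -0.0008, 0.003, -0.003, 0.119, 0.005]])

```text
clock: 14.7
eef_pos: [515.3, 196.7, 45.1]
tcp_rot: [-3.141, -0.003, 0.236]
contact_force: [1.2, 0.5, -1.5]
opening: 0.147
grasp_force: 50.7
```

```bash
python3 - <<'E'
from h import *
plane('side',37);plane('scene',37)
s=sensors.sense();print(s['eef_pos'],s['contact_force'],s['wrist_torque'])
E
```

```text
side 781 slopes x,y, z at centre [5.0000e-03 1.1000e-02 3.6743e+01] box ((1.2049942016601562, 0.9480018615722656), (133.17007446289062, 108.352783203125), 0.4723341464996338) [[-64.0, -52.0, 32.0], [66.0, 52.0, 40.0]]
scene 360 slopes x,y, z at centre [ 4.0000e-03 -1.0000e-03  3.5953e+01] box ((2.2169647216796875, -0.2999267578125), (104.09385681152344, 133.0589599609375), 89.90939331054688) [[-63.0, -51.0, 32.0], [68.0, 51.0, 40.0]]
[515.26091963 196.71751062  45.10758981] [-0.0529477  -0.44108522 -1.95118075] [-0.0219663  -0.03642312 -0.00955284]
```

Request:
move_arm(motion=[[0, 0, 0, 0, 0, 0.002, 0.005], [0, 0, 0, 0, 0, 0.004, 0.005], [0, 0, 0, 0, 0, 0.005, 0.005], [0, 0, 0, 0, 0, 0.006, 0.005], [0, 0, 0, 0, 0, 0.007, 0.005], [0, 0, 0, 0, 0, 0.007, 0.005]])

```text
clock: 15.55
eef_pos: [514.7, 196.5, 37.3]
tcp_rot: [-3.141, -0.002, 0.236]
contact_force: [0.4, -0.5, -1.7]
opening: 0.155
grasp_force: 50.7
```

Request:
move_arm(motion=[[0, 0, 0, 0, 0, 0.0005, 0.005], [0, 0, 0, 0, 0, 0.001, 0.005], [0, 0, 0, 0, 0, 0.0015, 0.005], [0, 0, 0, 0, 0, 0.0015, 0.005]])

```text
clock: 16.05
eef_pos: [514.7, 196.6, 36.6]
tcp_rot: [-3.141, -0.002, 0.236]
contact_force: [-3.9, -1.2, 8.7]
opening: 0.151
grasp_force: 52.4
```

It is on the mat. I release gently and rise.

Request:
move_arm(motion=[[0, 0, 0, 0, 0, 0, 0.02], [0, 0, 0, 0, 0, 0, 0.03], [0, 0, 0, 0, 0, 0, 0.04], [0, 0, 0, 0, 0, 0, 0.04], [0, 0, 0, 0, 0, -0.02, 0.04], [0, 0, 0, 0, 0, -0.06, 0.04], [0, 0, 0, 0, 0, -0.12, 0.04], [0, 0, 0, 0, 0, -0.17, 0.04]], grip_force=20)

```text
clock: 17.05
eef_pos: [514.6, 196.4, 208.0]
tcp_rot: [-3.141, -0.003, 0.236]
contact_force: [0.6, -0.3, 0.0]
opening: 0.469
grasp_force: 0.0
```

Request:
move_arm(motion=[[0, 0, 0, -0.05, 0, -0.04, 0.04], [0, 0, 0, -0.1, 0, -0.06, 0.04], [0, 0, 0, -0.1, 0, -0.06, 0.04]])

```text
clock: 17.42
eef_pos: [415.2, 172.5, 267.5]
tcp_rot: [-3.141, -0.004, 0.237]
contact_force: [0.8, 0.8, -0.2]
opening: 0.468
grasp_force: 0.0
```

```bash
python3 - <<'E'
from h import *
plane('side',29);plane('scene',29)
im,d,K,T=snap('side','side5.png');s=sensors.sense();print(s['contact_force'],s['opening'],s['clock'])
E
```

```text
side 806 slopes x,y, z at centre [7.0000e-03 8.0000e-03 2.8199e+01] box ((0.3480682373046875, 1.0251655578613281), (132.82395935058594, 108.23857116699219), 0.4552988111972809) [[-65.0, -52.0, 24.0], [65.0, 52.0, 32.0]]
scene 809 slopes x,y, z at centre [4.0000e-03 5.0000e-03 2.8062e+01] box ((1.9860649108886719, -0.7534980773925781), (131.27203369140625, 104.9215316772461), 0.08497793972492218) [[-63.0, -52.0, 24.0], [67.0, 52.0, 32.0]]
[-0.1743675   0.1805568  -0.19878028] 0.4706253733289064 17.575
```

View pics/side5.png

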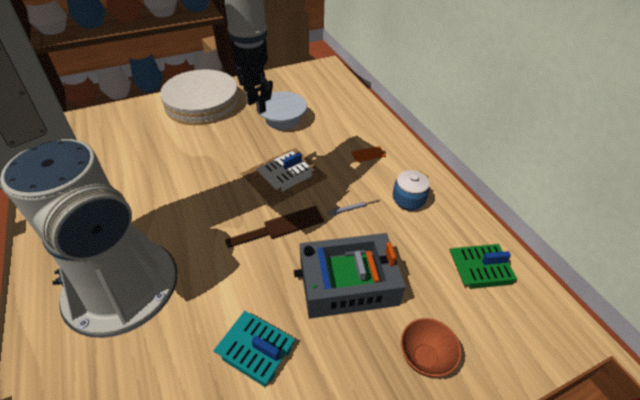

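The picture shows the cover flat, rib up, in the middle of the mat (285,170). The box is open with the tab free (391,254), the other objects are in place and the gripper is clear. I hand in.

```bash
python3 -c "
from rig import order
print(order.sign_off())"
```

```text
the job is handed in; nothing more can be done
None
```

The job is handed in, with no verdict reported: the cover was released with the tab, pivoted about 32° up, drawn out, and laid flat, rib up, within about 2 mm of the mat's measured centre, leaving the tab free and everything else in place.

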